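# Scrape the carrot slices off the block into the foil tray

### The arm

A 6-joint arm with a two-finger parallel gripper is mounted at the origin on the work surface. World frame = base frame: x ahead of the robot, y to its left, z up, the work surface at z = 0. Lengths are in m, angles in rad, forces in N, time in s.
With the tool pointing down it reaches from about 0.35 to 0.975 m from the base axis. Payload 4.9 kg.
Tool frame: the origin (TCP) lies midway between the tips of the shut fingers; the grasp point (between the pads) lies 19 mm behind it (ctrl.tcp_to_grasp is the distance from the TCP to the grasp point, in m); z points along the fingers, y is the line along which they close (so a half turn about z gives the same grasp; the last joint's range is limited). The gripper opens to 85 mm and grips with 20 to 120 N. Pads are 22 mm wide; open, the fingers measure 114 mm over their backs; the gripper's body (76 mm by 85 mm) begins 54 mm behind the grasp point. The pads swing forward as they close: fully open they stand 13 mm farther back than shut.
Start: joints at [0.984, 0.053, 1.613, -0, 1.476, -0.119], TCP at [0.282, 0.558, 0.231] pointing down, gripper open.
Joint ranges: [-3.01, 3.01], [-1.01, 2.22], [0.06, 2.58], [-1.02, 4.17], [0.09, 2.62], [-3.14, 3.14]. Speed limits (rad/s): [2.57, 2.57, 3.14, 3.14, 3.14, 3.14].

### API

Orientations are given as a rotation vector (axis times angle).
In Python, from station import ctrl, vision, workorder gives the robot as it stands (ctrl), with the cameras (vision) and the job (workorder).
- The arm moves only by the tool jog_arm, called after ">>>" as name(argument=value, ...) on one line, values as JSON. Schema: {"type":"object","properties":{"motion":{"type":"array","items":{"type":"array","prefixItems":[{"type":"number"},{"type":"array","items":{"type":"number"},"minItems":3,"maxItems":3},{"type":"array","items":{"type":"number"},"minItems":3,"maxItems":3}],"minItems":3,"maxItems":3},"minItems":1,"maxItems":20},"force":{"type":"number"},"only":{"type":"string"},"quiet":{"type":"boolean"},"lines":{"type":"string"}},"required":["motion"],"additionalProperties":false}. motion is a list of rows, 1 to 20 of them, each written [opening, [dx, dy, dz], [rx, ry, rz]]: the finger opening in m, then dx, dy, dz in m, then a rotation vector rx, ry, rz in rad; each row is the pose to reach, as a shift and turn from the pose commanded when the call began, along the tool's axes at that moment; what a row does not reach only later rows make up. A row lasts 1/12 s, in which the tool goes at most 0.0417 m and 0.125 rad, less where a joint would pass 70% of its speed; a pose out of reach is approached as far as the arm can. The fingers move at their own pace and stop on an object; force is the grip in N (left out, the last holds). Time passes only in rows, so rows that do not move let the fingers close. The tool returns the time, the measured TCP pose, the force, the opening and the grip force at its end. only (a regular expression) keeps the lines of the reply that match it, lines (a string "A,B") keeps lines A to B, and quiet returns only ok. Input that does not fit is refused with a message, and nothing moves.
- ctrl.get_obs(): the state, without advancing time (a new reading comes with each control period).
- vision.get_image(name): name is "scene" or "top"; returns the picture (420x560x3 uint8, red, green, blue); there is no depth.
- vision.camera_params(name): a dict with "fx", "fy", "cx", "cy" (pixels), "T" (4x4, takes a point from camera to world coordinates). Camera axes: x right, y down, z forward; pixel columns grow to the right and rows downward; lengths in m; the calibration is good to about 2 mm. A picture is of the moment at which its call begins. camera_params takes no time and is no camera call.
- workorder.finish_job(): hands the job in; it is judged then, once.
The state is a dict: "t": time; "q": joint angles; "dq": joint speeds; "effort": joint torques, N m; "tool_pos": TCP position; "tool_rot": TCP orientation; "contact_force": force on the tool from outside, world axes, zero at the start; "wrist_torque": the same for the moment, N m; "opening": finger opening in m; "grip_force": force on a finger pad.
Only numpy, scipy, OpenCV 4.12 (cv2) and the standard library are available. Lean on these libraries where they do the work, as an engineer would, in place of code of your own. Each camera call takes 0.05 s, during which the arm holds its last target. There are 200 camera calls.

### The job

Slide the foil tray along the counter until the long side of its rim is flush against the nearest side of the chopping block, standing flat and centred on that side. Then, holding the scraper block, sweep all four carrot slices off the chopping block into the tray, never touching the slices with the gripper, and leave the tray flush. Finally leave the scraper standing upright on the cleared block, and do not disturb the other things on the counter.

Things in the scene. Friction and masses are not known exactly. Their poses are not given: they have to be found in the camera images.
- board: Bamboo chopping block, fixed: slab 190 (its x) by 260 (its y), 40 thick on 8 mm feet; top 48 mm above the origin. Origin at the centre of the underside, on the counter, z up. Its two 190 mm sides face its +y and -y, 130 mm from the origin; the tray stands off one of them and belongs against it. Yaw within 0.15 rad of the world's.
- tray: Loose open foil tray, 200 (its x) by 140 (y) over the rim, 36 high, 0.1 to 0.2 kg. Flat rim 10 wide all round at 30 to 36 mm height, pinched from above with one finger inside, one outside; opening 180 by 120, inner floor 3 mm up. Origin: centre of the underside, z up. Starts left (+y) or right of the block with a gap; flush, its origin is 200 mm from the block's along the block's y.
- scraper: Loose scraper block standing upright on the counter across the chopping block from the tray: white lip 150 (its x) by 36 (y), 20 high; wood body 140 by 30 up to 36 mm; grip ridge 100 (x) by 24 (y) from 36 to 85 mm high, to be held across its 24 mm from above. About 0.25 kg. Origin: centre of the underside, z up.
- slice1: One of four loose carrot slices lying flat on the block: an orange disc 32 across, 14 thick, 12 g, within 45 mm of the block's centre in each of its x and y. Origin at the centre of its lower face, z its axis (up at the start; it may land either way up).
- slice2: One of four loose carrot slices lying flat on the block: an orange disc 32 across, 14 thick, 12 g, within 45 mm of the block's centre in each of its x and y. Origin at the centre of its lower face, z its axis (up at the start; it may land either way up).
- slice3: One of four loose carrot slices lying flat on the block: an orange disc 32 across, 14 thick, 12 g, within 45 mm of the block's centre in each of its x and y. Origin at the centre of its lower face, z its axis (up at the start; it may land either way up).
- slice4: One of four loose carrot slices lying flat on the block: an orange disc 32 across, 14 thick, 12 g, within 45 mm of the block's centre in each of its x and y. Origin at the centre of its lower face, z its axis (up at the start; it may land either way up).
- mug: Loose blue mug, 80 across, 90 high; leave alone. Origin at the centre of its base.
- jar: Loose amber glass jar with black cap, 52 across, 90 high; leave alone. Origin at the centre of its base.
- bowl: Loose white bowl, 124 across, 50 high; leave alone. Origin at the centre of its base.
- tin: Loose food tin, 72 across, 60 high; leave alone. Origin at the centre of its base.

How it is judged:
On the way, in this order (a step that is already met when the one before it is completed fails the run):
1. the tray is flush against the block's nearest 190 mm side, flat and centred, with the slices still on the block ((y of tray in the frame of board between 0.19 and 0.206 m or y of tray in the frame of board between -0.206 and -0.19 m) and x of tray in the frame of board between -0.045 and 0.045 m and angle between the x axis of tray and the x axis of board, either way round below 0.06 rad and height (world z) of tray below 0.005 m and angle between tray's own z axis and vertical below 0.06 rad and height (world z) of each of slice1, slice2, slice3, slice4 above 0.044 m), for 0.2 s.
2. all four slices are in the tray (x of slice1 in the frame of tray between -0.093 and 0.093 m and y of slice1 in the frame of tray between -0.063 and 0.063 m and z of each of slice1, slice2, slice3, slice4 in the frame of tray below 0.034 m and x of slice2 in the frame of tray between -0.093 and 0.093 m and y of slice2 in the frame of tray between -0.063 and 0.063 m and x of slice3 in the frame of tray between -0.093 and 0.093 m and y of slice3 in the frame of tray between -0.063 and 0.063 m and x of slice4 in the frame of tray between -0.093 and 0.093 m and y of slice4 in the frame of tray between -0.063 and 0.063 m), for 0.2 s.
At the end, for the whole second after the job is handed in: The tray stands flat with its long rim against the block's 190 mm side: gap at most 6 mm, turned under 0.06 rad from the block, within 45 mm of centred. All four slices lie inside the tray, below its rim. The scraper stands upright on the block's top (within 0.06 rad). Everything is at rest (all of step 2 and (y of tray in the frame of board between 0.19 and 0.206 m or y of tray in the frame of board between -0.206 and -0.19 m) and x of tray in the frame of board between -0.045 and 0.045 m and angle between the x axis of tray and the x axis of board, either way round below 0.06 rad and height (world z) of tray below 0.005 m and angle between each of tray, scraper's own z axis and vertical below 0.06 rad and height (world z) of scraper between 0.044 and 0.052 m and x of scraper in the frame of board between -0.095 and 0.095 m and y of scraper in the frame of board between -0.13 and 0.13 m and linear speed of each of slice1, slice2, slice3, slice4, scraper, tray below 0.02 m/s); the robot touches nothing.
It fails at once if the gripper touches a slice (contact force between any of slice1, slice2, slice3, slice4 and the fingers above 0.3 N or contact force between any of slice1, slice2, slice3, slice4 and the arm above 0.3 N).
It fails at once if another thing on the counter is moved by more than 30 mm (distance of any of mug, jar, bowl, tin from where it was at the start of the episode above 0.03 m).
It also fails if it takes over 58 s, if anything falls off the work surface, if the arm or the gripper's body presses on something with over 40 N, if the wrist force passes 120 N, or if a joint passes its speed limit or range.

## Working session

There is one attempt and no reset: what is moved stays moved. The work goes in short steps, Python scripts to look and compute and a tool call to move; the robot and the scene stay as the last step left them, time stands still between calls to the robot, and variables do not carry over. Pictures are saved under pics/ and viewed, at most 10 in all, crops included, and the job is handed in when it is done.

```bash
ls; mkdir -p pics
```

Run:
```python
from station import ctrl, vision, workorder
import cv2, numpy as np
for n in("scene","top"):
    im=vision.get_image(n); cv2.imwrite(f"pics/{n}0.png",im[:,:,::-1]); p=vision.camera_params(n); print(n,p['fx'],p['cx'],p['cy'],np.round(p['T'],3).tolist())
o=ctrl.get_obs(); print(o['t'],o['tool_pos'],o['tool_rot'])
```

```text
pics
station.py
scene 498.97205947118357 279.15516144053817 206.8261043627265 [[-0.18, 0.794, -0.581, 1.388], [0.984, 0.135, -0.119, 0.163], [-0.016, -0.593, -0.805, 1.104], [0.0, 0.0, 0.0, 1.0]]
top 448.36631440307036 279.41078261170776 209.64210828619414 [[-0.002, -0.993, 0.12, 0.475], [-1.0, 0.002, -0.001, -0.0], [0.001, -0.12, -0.993, 1.385], [0.0, 0.0, 0.0, 1.0]]
0.1 [0.28151137 0.55738061 0.23017805] [-7.28015808e-01 -3.05541049e+00  2.77851224e-03]
```

View pics/top0.png

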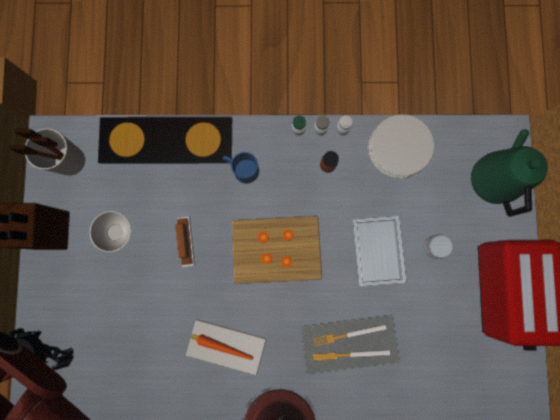

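View pics/scene0.png

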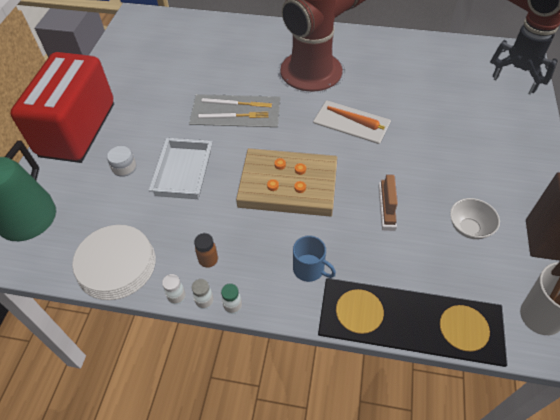

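The top view shows the block centred at (277,250), with the tray to its right at (379,251), which is -y. The scraper is on the left at (185,242), the tin at (440,246), the jar at (329,161), the mug at (245,167) and the bowl at (110,231). I'll measure these with colour masks.

Create h.py:
```python
from station import ctrl, vision, workorder
import cv2, numpy as np
from scipy.spatial.transform import Rotation as R
def img(n): return vision.get_image(n)
def cast(n,uv,z):
    p=vision.camera_params(n);T=p['T'];uv=np.atleast_2d(uv).astype(float)
    d=np.c_[(uv[:,0]-p['cx'])/p['fx'],(uv[:,1]-p['cy'])/p['fy'],np.ones(len(uv))]@T[:3,:3].T
    return T[:3,3]+d*((z-T[2,3])/d[:,2])[:,None]
def proj(n,P):
    p=vision.camera_params(n);T=p['T'];c=(np.atleast_2d(P)-T[:3,3])@T[:3,:3]
    return np.c_[c[:,0]/c[:,2]*p['fx']+p['cx'],c[:,1]/c[:,2]*p['fy']+p['cy']]
def blobs(m,amin):
    cs,_=cv2.findContours(m.astype(np.uint8),cv2.RETR_EXTERNAL,cv2.CHAIN_APPROX_NONE)
    return [c for c in cs if cv2.contourArea(c)>amin]
def rect(n,c,z):   # metric min-area rectangle: centre, long, short, angle of the long side from world +x (folded to +-90 deg)
    w=cast(n,c.reshape(-1,2),z)[:,:2]
    (x,y),(a,b),t=cv2.minAreaRect((w*1000).astype(np.float32))
    if a<b:a,b,t=b,a,t+90
    return np.round([x,y,a,b,(t+90)%180-90],1)
```

Run:
```python
from h import *
im=img("top");hsv=cv2.cvtColor(im,cv2.COLOR_RGB2HSV);H,S,V=[hsv[...,i].astype(int) for i in range(3)]
def roi(m,x0,x1,y0,y1):
    z=np.zeros_like(m);z[y0:y1,x0:x1]=m[y0:y1,x0:x1];return z
print("counter",hsv[300,345],"tray",hsv[250,380],hsv[219,380],hsv[222,380],"lip",hsv[240,191],'board',hsv[270,300])
mb=roi((S>70)&(H<30),215,335,205,295)
for c in blobs(mb,500):print('board',rect("top",c,.048))
ms=roi((S>190)&(H<12),225,330,210,290)
for c in blobs(ms,15):
    w=cast("top",c.reshape(-1,2),.055)[:,:2];print('slice',np.round(w.mean(0),4),cv2.contourArea(c))
mr=roi((S>80)&(H<20),165,205,205,275)
for c in blobs(mr,30):print('wood',rect("top",c,.06),c.reshape(-1,2).min(0),c.reshape(-1,2).max(0))
G=cv2.cvtColor(im,cv2.COLOR_RGB2GRAY).astype(int)
c0=np.median(G[205:295,335:350]);print(c0,G[300,330:350:4],G[250,340:420:2].tolist())
mt=roi(cv2.morphologyEx((G>c0+18).astype(np.uint8),cv2.MORPH_CLOSE,np.ones((5,5))),340,418,205,300)
for c in blobs(mt,200):print('tray',rect("top",c,.036))
crop=cv2.resize(im[140:310,160:460],None,fx=2.6,fy=2.6,interpolation=cv2.INTER_CUBIC)
cv2.imwrite("pics/crop.png",crop[:,:,::-1])
```

```text
counter [114  10 124] tray [100  14 162] [102  17 149] [107  12 148] lip [  0   7 108] board [ 18 138 137]
board [518.3   8.5 257.6 187.8 -87.1]
slice [0.4919 0.0379] 58.0
slice [0.5548 0.0478] 63.0
slice [ 0.5604 -0.0264] 61.5
wood [542.1 283.8 134.3  36.4   7.3] [176 219] [191 264]
119.0 [121 118 122 120 117] [116, 118, 118, 117, 117, 117, 115, 120, 158, 158, 154, 160, 160, 160, 162, 163, 158, 159, 159, 163, 158, 164, 164, 162, 161, 160, 161, 163, 145, 132, 161, 158, 121, 119, 123, 118, 121, 117, 118, 117]
tray [ 514.  -300.   200.9  140.1    4.4]
```

View pics/crop.png

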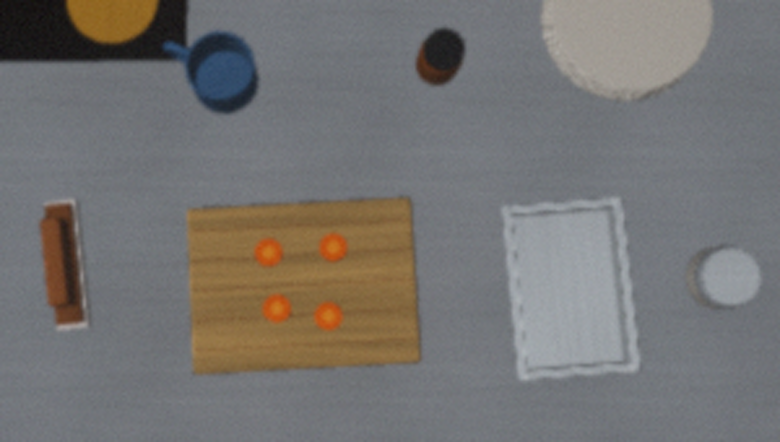

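Crop: the block, the tray (turned about 4.5°, with a gap of about 0.1 m) and all four slices are clear. The tin is about 70 mm right of the tray. The plan is to pinch the tray's far (-y) long rim and push it toward +y.

Create d.py:
```python
import sys
from h import *
# usage: d.py x y z yawdeg(of tool y axis in world) -> shift & turn in tool axes
def main(x,y,z,yaw):
    o=ctrl.get_obs();r=R.from_rotvec(o['tool_rot'])
    a=np.radians(yaw);ty=np.array([np.cos(a),np.sin(a),0]);tz=np.array([0,0,-1.]);tx=np.cross(ty,tz)
    g=R.from_matrix(np.c_[tx,ty,tz])
    print('d',np.round(r.inv().apply(np.array([x,y,z])-o['tool_pos']),4),'rot',np.round((r.inv()*g).as_rotvec(),4),'tz',np.round(r.as_matrix()[:,2],3))
main(*map(float,sys.argv[1:]))
```

```bash
python3 d.py .519 -.365 .15 94.4
```

Run:
```python
from h import *
for n,uv,z in (("tin",(440,246),.06),("jar",(332,157),.09),("mug",(245,165),.09)):print(n,cast("top",uv,z).round(3))
```

```text
d [-0.6279 -0.7161  0.0814] rot [-0.0016 -0.0006 -0.5446] tz [-0.001 -0.001 -1.   ]
tin [[ 0.526 -0.475  0.06 ]]
jar [[ 0.788 -0.157  0.09 ]]
mug [[0.764 0.1   0.09 ]]
```

>>> jog_arm(motion=[[0.05, [-0.314, -0.358, 0], [0, 0, -0.27]], [0.05, [-0.314, -0.358, 0], [0, 0, -0.27]], [0.05, [-0.314, -0.358, 0], [0, 0, -0.27]], [0.05, [-0.314, -0.358, 0], [0, 0, -0.27]], [0.05, [-0.314, -0.358, 0], [0, 0, -0.27]], [0.05, [-0.314, -0.358, 0], [0, 0, -0.27]], [0.05, [-0.314, -0.358, 0], [0, 0, -0.27]], [0.05, [-0.314, -0.358, 0], [0, 0, -0.27]], [0.05, [-0.314, -0.358, 0], [0, 0, -0.27]], [0.05, [-0.314, -0.358, 0], [0, 0, -0.27]], [0.05, [-0.628, -0.716, 0], [0, 0, -0.545]], [0.05, [-0.628, -0.716, 0], [0, 0, -0.545]], [0.05, [-0.628, -0.716, 0], [0, 0, -0.545]], [0.05, [-0.628, -0.716, 0], [0, 0, -0.545]], [0.05, [-0.628, -0.716, 0], [0, 0, -0.545]], [0.05, [-0.628, -0.716, 0], [0, 0, -0.545]], [0.05, [-0.628, -0.716, 0], [0, 0, -0.545]], [0.05, [-0.628, -0.716, 0], [0, 0, -0.545]], [0.05, [-0.628, -0.716, 0], [0, 0, -0.545]], [0.05, [-0.628, -0.716, 0], [0, 0, -0.545]]], force=25)

```text
t: 1.82
tool_pos: [0.4858, -0.2359, 0.231]
tool_rot: [0.12, -3.139, -0.0]
contact_force: [0.3, 0.4, 0.7]
opening: 0.0498
grip_force: 0.0
```

```bash
python3 d.py .519 -.365 .013 94.4
```

```text
d [-0.0232 -0.1313  0.2179] rot [ 0.0003 -0.0001 -0.0003] tz [-0.  0. -1.]
```

>>> jog_arm(motion=[[0.05, [-0.023, -0.131, 0.05], [0, 0, 0]], [0.05, [-0.023, -0.131, 0.05], [0, 0, 0]], [0.05, [-0.023, -0.131, 0.05], [0, 0, 0]], [0.05, [-0.023, -0.131, 0.05], [0, 0, 0]], [0.05, [-0.023, -0.131, 0.15], [0, 0, 0]], [0.05, [-0.023, -0.131, 0.15], [0, 0, 0]], [0.05, [-0.023, -0.131, 0.15], [0, 0, 0]], [0.05, [-0.023, -0.131, 0.18], [0, 0, 0]], [0.05, [-0.023, -0.131, 0.20], [0, 0, 0]], [0.05, [-0.023, -0.131, 0.217], [0, 0, 0]], [0.05, [-0.023, -0.131, 0.217], [0, 0, 0]], [0.05, [-0.023, -0.131, 0.217], [0, 0, 0]], [0.05, [-0.023, -0.131, 0.217], [0, 0, 0]]])

```text
t: 2.9
tool_pos: [0.5197, -0.3631, 0.0155]
tool_rot: [-0.121, 3.138, -0.002]
contact_force: [0.3, 0.6, 0.1]
opening: 0.0498
grip_force: 0.0
```

Run:
```python
from h import *
im=img("top");cv2.imwrite("pics/g1.png",cv2.resize(im[180:310,220:470],None,fx=3,fy=3,interpolation=2)[:,:,::-1])
```

```text
(no output)
```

View pics/g1.png

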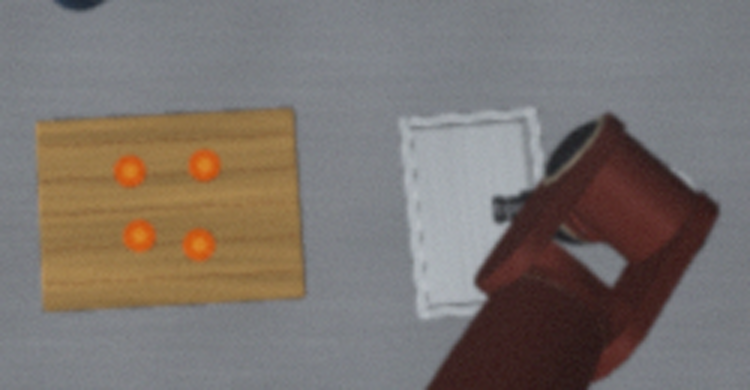

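The inside finger is in the tray at (505,208) and the gripper is straddling the far rim. Next I close.

>>> jog_arm(motion=[[0, [0, 0, 0], [0, 0, 0]], [0, [0, 0, 0], [0, 0, 0]], [0, [0, 0, 0], [0, 0, 0]], [0, [0, 0, 0], [0, 0, 0]], [0, [0, 0, 0], [0, 0, 0]], [0, [0, 0, 0], [0, 0, 0]], [0, [0, 0, 0], [0, 0, 0]]], force=25)

```text
t: 3.53
tool_pos: [0.5196, -0.3632, 0.0155]
tool_rot: [-0.121, 3.138, -0.002]
contact_force: [-0.5, 0.2, 6.1]
opening: 0.0094
grip_force: 25.7
```

```bash
python3 d.py .5305 -.266 .0145 92.9
```

```text
d [-0.0183  0.0961  0.0009] rot [-0.0012  0.0011  0.0265] tz [ 0.001 -0.001 -1.   ]
```

>>> jog_arm(motion=[[0, [-0.003, 0.016, 0], [0, 0, 0.005]], [0, [-0.006, 0.032, 0], [0, 0, 0.01]], [0, [-0.009, 0.048, 0], [0, 0, 0.015]], [0, [-0.012, 0.064, 0], [0, 0, 0.02]], [0, [-0.015, 0.08, 0], [0, 0, 0.026]], [0, [-0.018, 0.09, 0], [0, 0, 0.026]], [0, [-0.018, 0.096, 0], [0, 0, 0.026]], [0, [-0.018, 0.096, 0], [0, 0, 0.026]], [0, [-0.018, 0.096, 0], [0, 0, 0.026]]])

```text
t: 4.28
tool_pos: [0.5306, -0.2649, 0.0154]
tool_rot: [-0.08, 3.138, 0.001]
contact_force: [0.8, 2.7, 8.5]
opening: 0.0092
grip_force: 25.9
```

Create t.py:
```python
from h import *
im=img("top");G=cv2.cvtColor(im,cv2.COLOR_RGB2GRAY).astype(int);S=cv2.cvtColor(im,cv2.COLOR_RGB2HSV)[...,1]
# near rim: edge column per row, between board and tray
a=[];b=[]
for v in range(225,275):
    r=np.where((G[v,310:400]>137)&(S[v,310:400]<60))[0]
    q=np.where(S[v,300:340]>70)[0]
    if len(r): a.append((310+r[0]-.5,v))
    if len(q): b.append((300+q[-1]+.5,v))
o=np.array([.518,.0085]);t=np.radians(2.9);F=np.array([[np.cos(t),np.sin(t)],[-np.sin(t),np.cos(t)]])
for n,e,z in(('tray near',a,.036),('board side',b,.048)):
    w=(cast("top",e,z)[:,:2]-o)@F.T;k=np.polyfit(w[:,0],w[:,1],1);res=abs(w[:,1]-np.polyval(k,w[:,0]));k=np.polyfit(w[res<.003][:,0],w[res<.003][:,1],1);print(n,'y at x=0 (board frame)',k[1].round(4),'turn',(-0+k[0]).round(3),len(w))
```

```bash
python3 t.py
```

```text
tray near y at x=0 (board frame) -0.1368 turn 0.002 50
board side y at x=0 (board frame) -0.1288 turn -0.003 50
```

>>> jog_arm(motion=[[0, [0, 0.004, 0], [0, 0, 0]], [0, [0, 0.007, 0], [0, 0, 0]], [0, [0, 0.009, 0], [0, 0, 0]], [0, [0, 0.009, 0], [0, 0, 0]], [0, [0, 0.009, 0], [0, 0, 0]]])

```text
t: 4.75
tool_pos: [0.53, -0.2576, 0.0154]
tool_rot: [-0.08, 3.138, -0.003]
contact_force: [-0.3, -2.1, 4.8]
opening: 0.0091
grip_force: 25.8
```

```bash
python3 t.py
```

```text
tray near y at x=0 (board frame) -0.1321 turn 0.0 50
board side y at x=0 (board frame) -0.1281 turn 0.0 50
```

>>> jog_arm(motion=[[0, [0, 0.002, 0], [0, 0, 0]], [0, [0, 0.003, 0], [0, 0, 0]], [0, [0, 0.003, 0], [0, 0, 0]], [0, [0, 0.003, 0], [0, 0, 0]]])

```text
t: 5.13
tool_pos: [0.5301, -0.2557, 0.0155]
tool_rot: [-0.08, 3.138, -0.006]
contact_force: [1.2, -5.8, 3.4]
opening: 0.0092
grip_force: 25.6
```

```bash
python3 t.py
```

```text
tray near y at x=0 (board frame) -0.1317 turn 0.002 50
board side y at x=0 (board frame) -0.1282 turn 0.01 50
```

>>> jog_arm(motion=[[0.04, [0, -0.001, 0], [0, 0, 0]], [0.04, [0, -0.001, 0], [0, 0, 0]], [0.04, [0, -0.001, 0], [0, 0, 0]], [0.04, [0, -0.001, -0.002], [0, 0, 0]], [0.04, [0, 0, -0.03], [0, 0, 0]], [0.04, [0, 0, -0.07], [0, 0, 0]], [0.04, [0, 0, -0.11], [0, 0, 0]], [0.06, [0, 0, -0.15], [0, 0, 0]], [0.06, [0, 0, -0.185], [0, 0, 0]], [0.06, [0, 0, -0.185], [0, 0, 0]]])

```text
t: 6.02
tool_pos: [0.5327, -0.2556, 0.2093]
tool_rot: [-0.081, 3.128, -0.013]
contact_force: [0.4, -0.5, 0.9]
opening: 0.0601
grip_force: 0.0
```

```bash
python3 t.py;python3 d.py .5421 .2838 .2 97.3
```

```text
tray near y at x=0 (board frame) -0.1314 turn -0.001 50
board side y at x=0 (board frame) -0.1279 turn 0.001 50
d [-0.0384  0.5373  0.0025] rot [-0.0059  0.008  -0.0759] tz [ 0.008 -0.005 -1.   ]
```

Run:
```python
from h import *
print('ridge c',cast("top",(181.5,240.8),.085).round(4)); e=cast("top",[(189.2,216.9),(193.8,265.4)],.02);print('lip -y edge',e.round(4))
d=e[0]-e[1];a=np.arctan2(d[1],d[0]);print('yaw',np.degrees(a),'len',np.linalg.norm(d),'centre',e.mean(0)[:2]+.018*np.array([-np.sin(a),np.cos(a)]))
im=img("top");im2=img("scene")
a=cv2.resize(im[205:280,160:210],None,fx=7,fy=7,interpolation=2);b=cv2.resize(im2[165:240,360:420],None,fx=7,fy=7,interpolation=2)
cv2.imwrite("pics/scr.png",np.hstack([a,b])[:,:,::-1])
```

```text
ridge c [[0.5418 0.2822 0.085 ]]
lip -y edge [[0.6181 0.2745 0.02  ]
 [0.4708 0.2573 0.02  ]]
yaw 6.646720563958587 len 0.14835745961097432 centre [0.5423658  0.28379844]
```

View pics/scr.png

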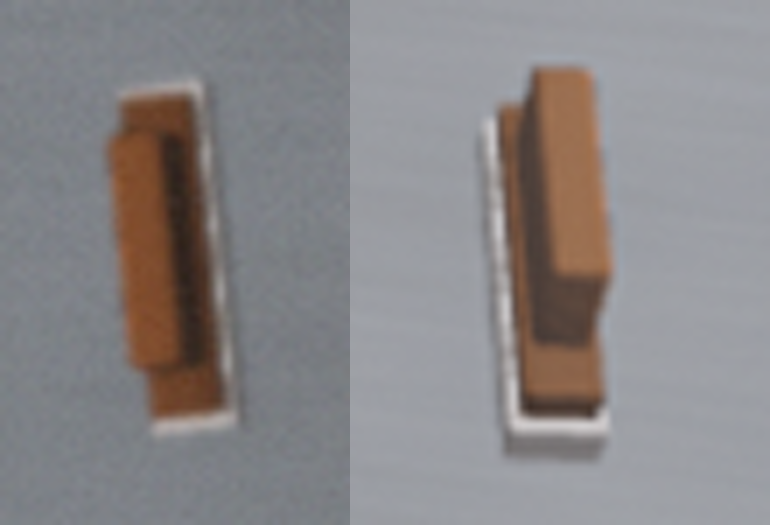

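The lip and ridge agree: the scraper is at about (0.542, 0.283) with a yaw of about 6.3°, and it's standing upright. I'll go above it.

```bash
python3 d.py .542 .283 .16 96.3
```

```text
d [-0.0408  0.5347  0.0392] rot [ 0.0004 -0.0003 -0.0585] tz [-0.  0. -1.]
```

>>> jog_arm(motion=[[0.06, [-0.019, 0.27, 0], [-0.003, 0.004, -0.03]], [0.06, [-0.019, 0.27, 0], [-0.003, 0.004, -0.03]], [0.06, [-0.019, 0.27, 0], [-0.003, 0.004, -0.03]], [0.06, [-0.019, 0.27, 0], [-0.003, 0.004, -0.03]], [0.06, [-0.019, 0.27, 0], [-0.003, 0.004, -0.03]], [0.06, [-0.019, 0.27, 0], [-0.003, 0.004, -0.03]], [0.06, [-0.029, 0.537, 0.03], [-0.006, 0.008, -0.058]], [0.06, [-0.029, 0.537, 0.03], [-0.006, 0.008, -0.058]], [0.06, [-0.029, 0.537, 0.03], [-0.006, 0.008, -0.058]], [0.06, [-0.029, 0.537, 0.03], [-0.006, 0.008, -0.058]], [0.06, [-0.029, 0.537, 0.03], [-0.006, 0.008, -0.058]], [0.06, [-0.029, 0.537, 0.03], [-0.006, 0.008, -0.058]], [0.06, [-0.029, 0.537, 0.03], [-0.006, 0.008, -0.058]], [0.06, [-0.029, 0.537, 0.03], [-0.006, 0.008, -0.058]], [0.06, [-0.029, 0.537, 0.03], [-0.006, 0.008, -0.058]], [0.06, [-0.029, 0.537, 0.03], [-0.006, 0.008, -0.058]]])

```text
t: 7.5
tool_pos: [0.5291, 0.2838, 0.1667]
tool_rot: [0.172, -3.125, -0.006]
contact_force: [-0.1, -0.3, 0.1]
opening: 0.0599
grip_force: 0.0
```

```bash
python3 d.py .542 .283 .046 96.3
```

```text
d [-0.0142 -0.0028  0.1205] rot [ 0.0047 -0.0121 -0.0001] tz [-0.012  0.003 -1.   ]
```

>>> jog_arm(motion=[[0.06, [-0.014, -0.002, 0.02], [0.004, -0.012, 0]], [0.06, [-0.014, -0.002, 0.05], [0.004, -0.012, 0]], [0.06, [-0.014, -0.002, 0.08], [0.004, -0.012, 0]], [0.06, [-0.014, -0.002, 0.1], [0.004, -0.012, 0]], [0.06, [-0.014, -0.002, 0.12], [0.004, -0.012, 0]], [0.06, [-0.014, -0.002, 0.12], [0.004, -0.012, 0]], [0.06, [-0.014, -0.002, 0.12], [0.004, -0.012, 0]], [0, [-0.014, -0.002, 0.12], [0.004, -0.012, 0]], [0, [-0.014, -0.002, 0.12], [0.004, -0.012, 0]], [0, [-0.014, -0.002, 0.12], [0.004, -0.012, 0]], [0, [-0.014, -0.002, 0.12], [0.004, -0.012, 0]], [0, [-0.014, -0.002, 0.12], [0.004, -0.012, 0]], [0, [-0.014, -0.002, 0.12], [0.004, -0.012, 0]]], force=60)

```text
t: 8.58
tool_pos: [0.5449, 0.2849, 0.0514]
tool_rot: [-0.171, 3.13, 0.005]
contact_force: [-0.7, -1.1, 6.0]
opening: 0.0233
grip_force: 59.5
```

```bash
python3 d.py .542 .283 .146 96.3
```

```text
d [ 0.0024 -0.0013 -0.0947] rot [ 0.0025  0.0074 -0.0007] tz [ 0.007  0.003 -1.   ]
```

>>> jog_arm(motion=[[0, [0, 0, -0.03], [0, 0, 0]], [0, [0, 0, -0.07], [0, 0, 0]], [0, [0, 0, -0.08], [0, 0, 0]], [0, [0, 0, -0.08], [0, 0, 0]], [0, [0, 0, -0.08], [0, 0, 0]], [0, [0, 0, -0.08], [0, 0, 0]]])

```text
t: 9.08
tool_pos: [0.5417, 0.2837, 0.1265]
tool_rot: [-0.172, 3.137, 0.002]
contact_force: [0.2, -0.1, -3.1]
opening: 0.0234
grip_force: 59.8
```

```bash
python3 d.py .521 .108 .131 92.9
```

```text
d [ 0.0397 -0.1724 -0.0047] rot [0.0012 0.0001 0.0587] tz [-0.     0.001 -1.   ]
```

>>> jog_arm(motion=[[0, [0.01, -0.04, -0.005], [0, 0, 0.015]], [0, [0.02, -0.08, -0.005], [0, 0, 0.03]], [0, [0.03, -0.12, -0.005], [0, 0, 0.045]], [0, [0.04, -0.15, -0.005], [0, 0, 0.059]], [0, [0.04, -0.172, -0.005], [0, 0, 0.059]], [0, [0.04, -0.172, -0.005], [0, 0, 0.059]], [0, [0.04, -0.172, -0.005], [0, 0, 0.059]], [0, [0.04, -0.172, -0.005], [0, 0, 0.059]], [0, [0.04, -0.172, -0.005], [0, 0, 0.059]]])

```text
t: 9.83
tool_pos: [0.5216, 0.1097, 0.1324]
tool_rot: [-0.08, 3.139, 0.004]
contact_force: [-0.5, 0.1, -1.5]
opening: 0.0232
grip_force: 60.5
```

```bash
python3 d.py .521 .108 .101 92.9;python3 - <<'E'
from h import *
im=img("scene");cv2.imwrite("pics/s2.png",cv2.resize(im[60:260,120:420],None,fx=2.6,fy=2.6,interpolation=2)[:,:,::-1])
E
```

```text
d [ 0.0007 -0.0018  0.0314] rot [0.0028 0.002  0.0007] tz [ 0.002  0.003 -1.   ]
```

View pics/s2.png

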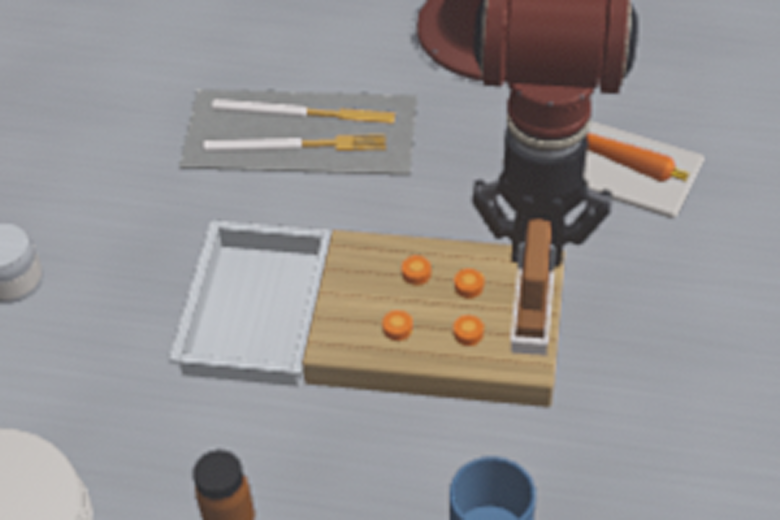

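The tray is flush against the block. The slices are between the lip (530,300) and the tray, and the scraper hangs upright over the +y end. I'll lower it now.

>>> jog_arm(motion=[[0, [0, 0, 0.015], [0, 0, 0]], [0, [0, 0, 0.025], [0, 0, 0]], [0, [0, 0, 0.029], [0, 0, 0]], [0, [0, 0, 0.031], [0, 0, 0]], [0, [0, 0, 0.031], [0, 0, 0]], [0, [0, 0, 0.031], [0, 0, 0]]])

```text
t: 10.38
tool_pos: [0.5225, 0.1092, 0.1028]
tool_rot: [-0.079, 3.136, 0.004]
contact_force: [0.6, -0.1, -1.9]
opening: 0.0236
grip_force: 60.5
```

```bash
python3 d.py .521 .108 .1 92.9
```

```text
d [ 0.0016 -0.0011  0.0028] rot [ 0.0025  0.0042 -0.0001] tz [ 0.004  0.003 -1.   ]
```

>>> jog_arm(motion=[[0, [0, 0, 0.001], [0, 0, 0]], [0, [0, 0, 0.002], [0, 0, 0]], [0, [0, 0, 0.002], [0, 0, 0]], [0, [0, 0, 0.002], [0, 0, 0]]])

```text
t: 10.72
tool_pos: [0.5225, 0.109, 0.1009]
tool_rot: [-0.079, 3.136, 0.004]
contact_force: [0.2, -0.4, -2.4]
opening: 0.0231
grip_force: 60.5
```

```bash
python3 d.py .521 .108 .1 92.9
```

```text
d [ 0.0015 -0.0009  0.0008] rot [ 0.0025  0.0044 -0.0005] tz [ 0.004  0.003 -1.   ]
```

>>> jog_arm(motion=[[0, [0, -0.005, 0], [0, 0, 0]], [0, [0, -0.015, 0], [0, 0, 0]], [0, [0, -0.025, 0], [0, 0, 0]], [0, [0, -0.035, 0], [0, 0, 0]], [0, [0, -0.045, 0], [0, 0, 0]], [0, [0, -0.055, 0], [0, 0, 0]], [0, [0, -0.065, 0], [0, 0, 0]], [0, [0, -0.075, 0], [0, 0, 0]], [0, [0, -0.085, 0], [0, 0, 0]], [0, [0, -0.095, 0], [0, 0, 0]], [0, [0, -0.105, 0], [0, 0, 0]], [0, [0, -0.115, 0], [0, 0, 0]], [0, [0, -0.125, 0], [0, 0, 0]], [0, [0, -0.13, 0], [0, 0, 0]], [0, [0, -0.13, 0], [0, 0, 0]]])

```text
t: 11.97
tool_pos: [0.5289, -0.0221, 0.1003]
tool_rot: [-0.077, 3.137, 0.003]
contact_force: [-0.7, 0.1, -2.4]
opening: 0.0234
grip_force: 60.6
```

Run:
```python
from h import *
im=img("scene");cv2.imwrite("pics/s3.png",cv2.resize(im[100:260,120:380],None,fx=3,fy=3,interpolation=2)[:,:,::-1])
```

```text
(no output)
```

View pics/s3.png

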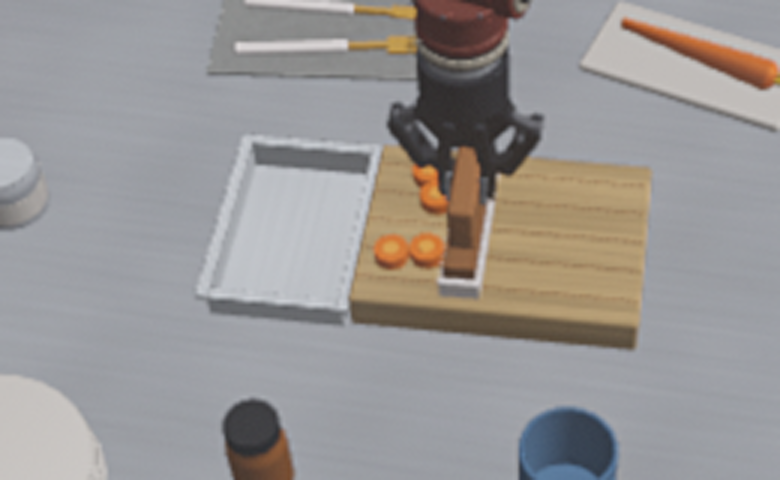

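All four slices are being herded ahead of the lip in two pairs, near (390-428,248) and (424-435,175-197). None are near the lip's ends, so I continue.

>>> jog_arm(motion=[[0, [0, -0.005, 0], [0, 0, 0]], [0, [0, -0.013, 0], [0, 0, 0]], [0, [0, -0.021, 0], [0, 0, 0]], [0, [0, -0.029, 0], [0, 0, 0]], [0, [0, -0.037, 0], [0, 0, 0]], [0, [0, -0.045, 0], [0, 0, 0]], [0, [0, -0.053, 0], [0, 0, 0]], [0, [0, -0.061, 0], [0, 0, 0]], [0, [0, -0.069, 0], [0, 0, 0]], [0, [0, -0.077, 0], [0, 0, 0]], [0, [0, -0.085, 0], [0, 0, 0]], [0, [0, -0.092, 0], [0, 0, 0]], [0, [0, -0.098, 0], [0, 0, 0]], [0, [0, -0.103, 0], [0, 0, 0]], [0, [0, -0.103, 0], [0, 0, 0]], [0, [0, -0.103, 0], [0, 0, 0]]])

```text
t: 13.35
tool_pos: [0.534, -0.1239, 0.1]
tool_rot: [-0.078, 3.137, 0.004]
contact_force: [-0.9, -0.1, -1.5]
opening: 0.0233
grip_force: 60.7
```

Run:
```python
from h import *
im=img("scene");cv2.imwrite("pics/s4.png",cv2.resize(im[100:260,120:380],None,fx=3,fy=3,interpolation=2)[:,:,::-1])
```

```text
(no output)
```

View pics/s4.png

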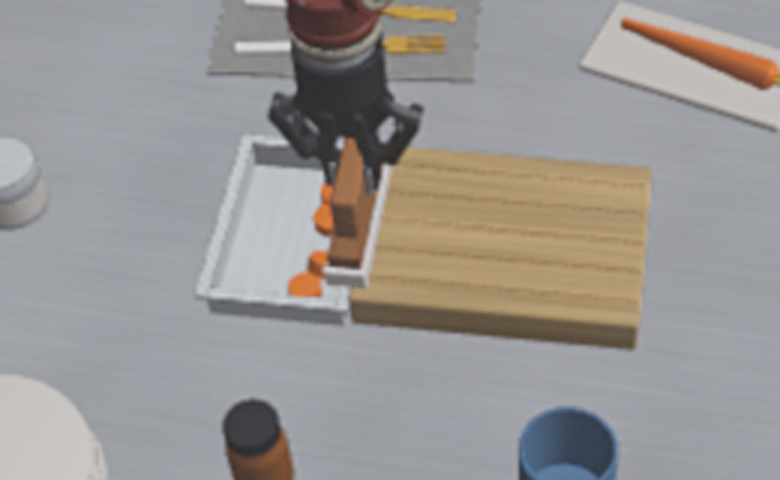

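The block is clear and the slices are in the tray against its near wall. I'll raise the scraper slightly and carry it back to the block's centre, then check.

>>> jog_arm(motion=[[0, [0, 0, -0.01], [0, 0, 0]], [0, [0, 0, -0.02], [0, 0, 0]], [0, [0, 0.03, -0.02], [0, 0, 0]], [0, [0, 0.06, -0.02], [0, 0, 0]], [0, [0, 0.1, -0.02], [0, 0, 0]], [0, [0, 0.14, -0.02], [0, 0, 0]], [0, [0, 0.16, -0.02], [0, 0, 0]], [0, [0, 0.17, -0.02], [0, 0, 0]], [0, [0, 0.17, -0.02], [0, 0, 0]], [0, [0, 0.17, -0.02], [0, 0, 0]]])

```text
t: 14.23
tool_pos: [0.5259, 0.0458, 0.1214]
tool_rot: [-0.08, 3.135, 0.003]
contact_force: [0.3, -0.0, -2.6]
opening: 0.0232
grip_force: 60.6
```

Run:
```python
from h import *
im=img("scene");a=cv2.resize(im[130:210,140:300],None,fx=4.8,fy=4.8,interpolation=2)[:280]
im=img("top");b=cv2.resize(im[205:300,290:450],None,fx=4.8,fy=4.8,interpolation=2)[:310]
cv2.imwrite("pics/s5.png",np.vstack([a,b])[:,:,::-1])
```

```bash
python3 t.py
```

```text
tray near y at x=0 (board frame) -0.1317 turn 0.002 50
board side y at x=0 (board frame) -0.1483 turn -1.128 50
```

View pics/s5.png

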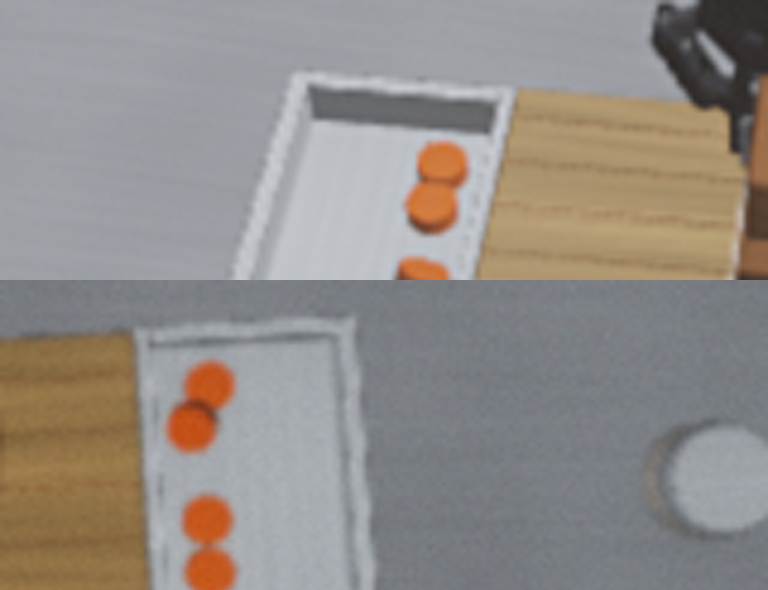

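All four slices lie inside the tray and the tray is still flush, so I set the scraper down and release it.

>>> jog_arm(motion=[[0, [0, 0, 0.012], [0, 0, 0]], [0, [0, 0, 0.018], [0, 0, 0]], [0, [0, 0, 0.021], [0, 0, 0]], [0, [0, 0, 0.0225], [0, 0, 0]], [0, [0, 0, 0.0225], [0, 0, 0]], [0, [0, 0, 0.0225], [0, 0, 0]]])

```text
t: 14.88
tool_pos: [0.5254, 0.0456, 0.0993]
tool_rot: [-0.078, 3.138, 0.004]
contact_force: [-6.4, -0.3, 10.2]
opening: 0.023
grip_force: 62.4
```

Contact is confirmed by a 10 N upward force, so I open and retreat upward.

>>> jog_arm(motion=[[0.06, [0, 0, -0.001], [0, 0, 0]], [0.06, [0, 0, -0.001], [0, 0, 0]], [0.06, [0, 0, -0.001], [0, 0, 0]], [0.06, [0, 0, -0.001], [0, 0, 0]], [0.06, [0, 0, -0.001], [0, 0, 0]], [0.06, [0, 0, -0.02], [0, 0, 0]], [0.06, [0, 0, -0.05], [0, 0, 0]], [0.06, [0, 0, -0.09], [0, 0, 0]], [0.06, [0, 0, -0.13], [0, 0, 0]], [0.06, [0, 0, -0.15], [0, 0, 0]], [0.06, [0, 0, -0.15], [0, 0, 0]], [0.06, [0, 0, -0.15], [0, 0, 0]]])

```text
t: 15.88
tool_pos: [0.5258, 0.0456, 0.2497]
tool_rot: [-0.079, 3.133, 0.004]
contact_force: [-0.3, -0.3, -0.5]
opening: 0.0597
grip_force: 0.0
```

```bash
python3 t.py
```

Run:
```python
from h import *
im=img("scene");cv2.imwrite("pics/s6.png",cv2.resize(im[80:300,90:420],None,fx=2.4,fy=2.4,interpolation=2)[:,:,::-1])
```

```text
tray near y at x=0 (board frame) -0.1316 turn 0.004 50
board side y at x=0 (board frame) -0.1483 turn -1.128 50
```

View pics/s6.png

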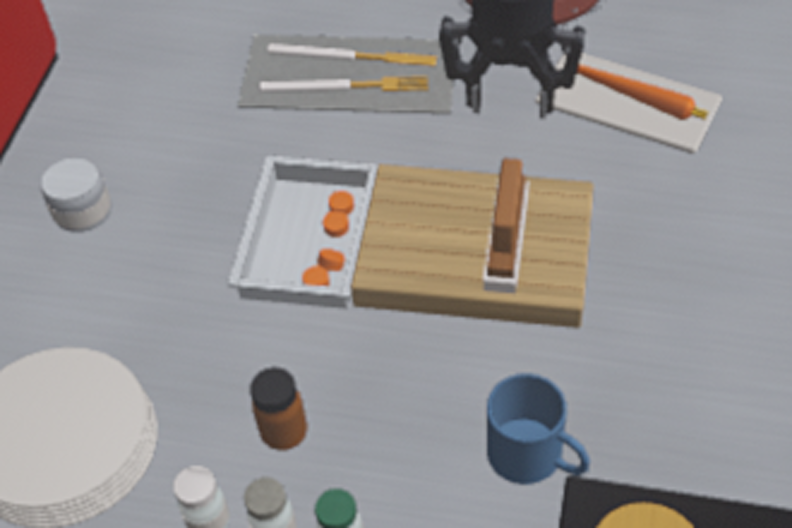

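Run:
```python
from h import *
im=img("top");h=cv2.cvtColor(im,cv2.COLOR_RGB2HSV);m=((h[...,1]>170)&(h[...,0]<14));m[:,:318]=0;m[:,412:]=0;m[:205]=0;m[300:]=0
t=np.radians(2.9);F=np.array([[np.cos(t),np.sin(t)],[-np.sin(t),np.cos(t)]])
for c in blobs(m,15):
    w=(cast("top",c.reshape(-1,2),.015)[:,:2]-[.5281,-.191])@F.T;print('tray frame min',w.min(0).round(3),'max',w.max(0).round(3))
```

```text
tray frame min [-0.068  0.018] max [-0.043  0.042]
tray frame min [-0.037  0.016] max [-0.013  0.04 ]
tray frame min [0.023 0.01 ] max [0.072 0.048]
```

Everything is inside its limits, so I hand the job in.

```bash
python3 -c "
from station import ctrl, vision, workorder
print(workorder.finish_job())"
```

```text
the job is handed in; nothing more can be done
None
```

I handed the job in at about 16 s of the 58 s allowed: the tray is flush against the block with all four slices in it, the scraper stands upright on the cleared block, and the other things look undisturbed; no verdict was printed.

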